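# Load-test two belt tensioners and tag the tired one

### The arm

A 7-joint arm with a two-finger parallel gripper is mounted at the origin on a cart in front of the work surface, level with it; the furniture and walls round the work are solid. World frame = base frame: x ahead of the robot, y to its left, z up, the work surface at z = 0. Lengths are in m, angles in rad, forces in N, time in s.
With the tool pointing down it reaches from about 0.425 to 0.875 m from the base axis. Payload 8.4 kg.
Tool frame: the origin (TCP) lies where the fingers leave the gripper's body, on its centre line; the fingertips stand 70 mm ahead of it and the grasp point (between the pads) lies 51 mm ahead of it; z points along the fingers, y is the line along which they close (so a half turn about z gives the same grasp; the last joint's range is limited). The gripper opens to 87 mm and grips with 3 to 60 N. Pads are 19 mm wide; open, the fingers measure 117 mm over their backs; the gripper's body (75 mm by 190 mm) begins 51 mm behind the grasp point.
Start: joints at [1.045, 0.333, 0.04, 1.465, -0.013, 1.343, -0.059], TCP at [0.269, -0.592, 0.292] pointing down, gripper open.
Joint ranges: [-2.58, 2.58], [-0.38, 2.09], [-1.3, 1.39], [0.25, 2.4], [-1.5, 4.64], [0.08, 2.09], [-2.65, 2.65]. Speed limits (rad/s): [2.22, 2.22, 2.79, 2.79, 3.14, 3.14, 3.14].

### API

Orientations are given as a unit quaternion [w, x, y, z].
In Python, from bench import robot, grab_frame, camera_model, spot_in, mark_of gives the robot as it stands. The module is installed in compiled form; this text tells all that it offers.
- The arm moves only by the shell command python3 -m jog 'ROWS' [OPENING] [FORCE]. ROWS is JSON, a list of rows, each an object with "linear": the shift along the tool's x, y, z in m, a list of three; "turn": the turn about the tool's z in degrees. A call has 1 to 20 rows; each row is the pose to reach, as a shift and turn from the pose commanded when the call began, along the tool's axes at that moment; what a row does not reach only later rows make up. A row lasts 1/12 s, in which the tool goes at most 41.7 mm and 7.16 degrees, less where a joint would pass 70% of its speed; a pose out of reach is approached as far as the arm can. A call with a gripper value outside its range is refused whole. OPENING is the closure, from 0 (fully open) to 1 (shut), set as the call begins (- or left out, the last holds). The fingers move at their own pace and stop on an object; FORCE is the grip in N (left out, the last holds). Time passes only in rows, so rows that repeat a pose let the fingers close. It gives the time, the measured TCP pose, the force, the opening and the grip force at its end, in the units of the state.
- robot.read_state(): the state, without advancing time (a new reading comes with each control period).
- grab_frame(name): name is "side" or "top" or "wrist"; returns the picture (384x512x3 uint8, red, green, blue); there is no depth.
- camera_model(name): a dict with "fx", "fy", "cx", "cy" (pixels), "R" (3x3) and "t" (3): a world point X has camera coordinates R X + t; the wrist camera has in their place "hand_eye" (4x4, takes a point from camera to tool coordinates, whose origin is the TCP and whose axes are the flange's). Camera axes: x right, y down, z forward; pixel columns grow to the right and rows downward; lengths in m; the calibration is good to about 2 mm. A picture is of the moment at which its call begins: read the wrist's pose just before it. camera_model takes no time and is no camera call.
- robot.close_job(): hands the job in; it is judged then, once.
Trained networks look in the newest picture that a camera, given by its name, has taken for a name from the list of things; names that differ only in an ending like _2 or _b are one class to them, and where a whole thing is asked for, a point or a joint stands for the part that bears it (a point fixed in the world has none). Each returns a list of dicts, best first, with "score" (0 to 1); they miss things now and then, are a little off and sometimes report something else, mostly with a low value. They report only what shows in the picture. A call takes as long as a camera call.
- spot_in(camera, name): "location" ([column, row] in pixels, amid what is visible of it).
- mark_of(camera, name): "location" ([column, row] in pixels: a listed point, or the origin of a listed thing).
The state is a dict: "time_s": time; "qpos": joint angles; "joint_velocities": joint speeds; "joint_torque": joint torques, N m; "position": TCP position; "tcp_rot": TCP orientation; "contact_force": force on the tool from outside, world axes, zero at the start; "ft_torque": the same for the moment, N m; "grip_width": finger opening in m; "grip_force": force on a finger pad.
Only numpy, scipy, OpenCV 4.12 (cv2) and the standard library are available. Lean on these libraries where they do the work, as an engineer would, in place of code of your own. Each camera call takes 0.05 s, during which the arm holds its last target. There are 200 camera calls.

### The job

Test the two belt tensioners, the left one first and then the right: push the roller at the end of the arm to the left against its spring until you are pushing with 12 N (within 2), hold that for about a second while you read the pointer on the dial, then ease the arm back to its rest without letting it snap and without ever overloading it (20 N at the most). Then drop the red ring over the tag post of the tensioner whose pointer went past the red line, so that it lies flat on the plate, and leave the tools round about alone.

Things in the scene. Friction and masses are not known exactly. Their poses are not given: they have to be found in the camera images.
- tensioner_p: belt-tensioner test unit screwed to the trolley: grey plate 220 (x) x 190 (y) x 12 mm, origin under its centre, x towards the dial, y left, z up. A blue arm, 20 to 30 mm above the trolley, turns on an upright pivot at (20, 0) mm of the plate (pivot boss up to 40 mm). The two units look alike; one spring is tired, which one cannot be seen
- tensioner_p_arm (a joint): deflection of the arm of tensioner_p in rad: 0 at rest on its stop, grows as the roller is pushed to the plate's +y; red line 0.42, end stop 0.82. Preload 2 to 4 N at the roller, then about 0.3 N per mm (sound) or 0.15 (tired): 12 N gives about 0.27 (sound) or 0.60 rad (tired). Springs back hard if let go
- tensioner_p_roller (a point): top centre of the black upright roller of tensioner_p, 64 mm above the trolley; 26 mm diameter, turns freely on its bearing, side free from 30 to 64 mm up, 105 mm from the pivot, at rest at (-71, -53) mm of the plate; it swings left on an arc about the pivot, straight out to the plate's -x at 0.52 rad of travel
- tensioner_p_pointer (a point): tip of the orange pointer of tensioner_p, 84 mm from the pivot on the far side from the roller, over a white dial: a black line every 4 degrees, longer every 12, thick red limit line at 24 degrees; it starts on the leftmost long line and moves right
- tensioner_p_post (a point): foot of the upright steel tag post of tensioner_p, on top of its plate, 12 mm above the trolley; post 14 mm diameter, 34 mm tall, at (50, -68) mm of the plate; nothing else tall within 50 mm
- tensioner_q: belt-tensioner test unit screwed to the trolley: grey plate 220 (x) x 190 (y) x 12 mm, origin under its centre, x towards the dial, y left, z up. A blue arm, 20 to 30 mm above the trolley, turns on an upright pivot at (20, 0) mm of the plate (pivot boss up to 40 mm). The two units look alike; one spring is tired, which one cannot be seen
- tensioner_q_arm (a joint): deflection of the arm of tensioner_q in rad: 0 at rest on its stop, grows as the roller is pushed to the plate's +y; red line 0.42, end stop 0.82. Preload 2 to 4 N at the roller, then about 0.3 N per mm (sound) or 0.15 (tired): 12 N gives about 0.27 (sound) or 0.60 rad (tired). Springs back hard if let go
- tensioner_q_roller (a point): top centre of the black upright roller of tensioner_q, 64 mm above the trolley; 26 mm diameter, turns freely on its bearing, side free from 30 to 64 mm up, 105 mm from the pivot, at rest at (-71, -53) mm of the plate; it swings left on an arc about the pivot, straight out to the plate's -x at 0.52 rad of travel
- tensioner_q_pointer (a point): tip of the orange pointer of tensioner_q, 84 mm from the pivot on the far side from the roller, over a white dial: a black line every 4 degrees, longer every 12, thick red limit line at 24 degrees; it starts on the leftmost long line and moves right
- tensioner_q_post (a point): foot of the upright steel tag post of tensioner_q, on top of its plate, 12 mm above the trolley; post 14 mm diameter, 34 mm tall, at (50, -68) mm of the plate; nothing else tall within 50 mm
- red_ring: loose red plastic tag ring, outside 44 mm, hole 26 mm, 14 mm high, lying flat; origin at the centre of its underside; about 30 g
- tape_measure: black tape measure, 64x99x35 mm, bystander; origin at the centre of its underside
- spanner_17: larger steel spanner, 34x219x6 mm, bystander; origin at the centre of its underside
- soft_hammer: yellow-faced hammer, 106x263x36 mm, bystander; origin at the centre of its underside
- oil_can: red oil can with a long spout, 172 mm tall, bystander; origin at the centre of its underside
- brass_collar: small brass collar, 32 mm diameter, 18 mm high, bystander (not the tag); origin at the centre of its underside
- centre_punch: black centre punch, 12x115x12 mm, bystander; origin at the centre of its underside

How it is judged:
On the way, in this order (a step that is already met when the one before it is completed fails the run):
1. the left tensioner's arm is pushed with 10 to 14 N for half a second (((y of tensioner_p in the frame of tensioner_q above 0 m and contact force between anything else and tensioner_p_arm between 10 and 14 N and value of joint tensioner_p_arm above 0.1 rad) or (y of tensioner_q in the frame of tensioner_p above 0 m and contact force between anything else and tensioner_q_arm between 10 and 14 N and value of joint tensioner_q_arm above 0.1 rad))), for 0.5 s.
2. both arms are back at rest (value of joint each of tensioner_p_arm, tensioner_q_arm below 0.03 rad), for 0.1 s.
3. the right tensioner's arm is pushed with 10 to 14 N for half a second (((y of tensioner_p in the frame of tensioner_q below 0 m and contact force between anything else and tensioner_p_arm between 10 and 14 N and value of joint tensioner_p_arm above 0.1 rad) or (y of tensioner_q in the frame of tensioner_p below 0 m and contact force between anything else and tensioner_q_arm between 10 and 14 N and value of joint tensioner_q_arm above 0.1 rad))), for 0.5 s.
At the end, for the whole second after the job is handed in: the red ring lies flat on the plate round the tag post of the tensioner with the tired spring (its centre within 9 mm of the post's axis, underside within 4 mm of the plate, tilt under 0.1 rad), still; both arms stand at rest (under 0.03 rad) (all of step 2 and horizontal distance between red_ring and tensioner_p_post below 0.009 m and z of red_ring in the frame of tensioner_p_post below 0.004 m and angle between red_ring's own z axis and vertical below 0.1 rad and linear speed of red_ring below 0.02 m/s); the robot touches nothing.
It fails at once if a tensioner arm is loaded with more than 20 N (contact force between anything else and tensioner_p_arm above 20 N or contact force between anything else and tensioner_q_arm above 20 N).
It fails at once if an arm snaps back (faster than 2.5 rad/s) (velocity of joint any of tensioner_p_arm, tensioner_q_arm below -2.5 rad/s).
It fails at once if a bystander is moved by more than 30 mm (distance of any of tape_measure, spanner_17, soft_hammer, oil_can, brass_collar, centre_punch from where it was at the start of the episode above 0.03 m).
It also fails if it takes over 72 s, if anything falls off the work surface, if the arm or the gripper's body presses on something with over 40 N, if the wrist force passes 120 N, or if a joint passes its speed limit or range.

## Working session

There is one attempt and no reset: what is moved stays moved. The work goes in short steps, Python scripts to look and compute and a shell command to move; the robot and the scene stay as the last step left them, time stands still between calls to the robot, and variables do not carry over. Pictures are saved under pics/ and viewed, at most 10 in all, crops included, and the job is handed in when it is done.

```bash
mkdir -p pics
cat > h.py <<'E'
import numpy as np, cv2
from scipy.spatial.transform import Rotation as Ro
from bench import robot, grab_frame, camera_model, spot_in, mark_of
def save(cam,fn,scale=1):
    im=grab_frame(cam); cv2.imwrite('pics/'+fn,cv2.resize(im[:,:,::-1],None,fx=scale,fy=scale)); return im
def pose():
    s=robot.read_state(); q=s['tcp_rot']; return Ro.from_quat([q[1],q[2],q[3],q[0]]).as_matrix(),np.array(s['position'])
def ray(cam,uv,P=None):
    m=camera_model(cam); d=np.array([(uv[0]-m['cx'])/m['fx'],(uv[1]-m['cy'])/m['fy'],1.])
    if cam=='wrist':
        R,p=P or pose(); H=np.array(m['hand_eye']); return R@H[:3,3]+p, R@H[:3,:3]@d
    R=np.array(m['R']);t=np.array(m['t']); return -R.T@t, R.T@d
def at(cam,uv,z,P=None):
    o,d=ray(cam,uv,P); return o+d*(z-o[2])/d[2]
E
python3 - <<'E'
from h import *
a=save('side','s0.png'); b=save('top','t0.png')
cv2.imwrite('pics/st0.png',np.vstack([a,b])[:,:,::-1]) 
Z=dict(roller=.064,post=.012)
for cam in['top','side']:
  for n,z in [('tensioner_p_roller',.064),('tensioner_p_post',.012),('tensioner_p',0),('tensioner_p_pointer',.03),('red_ring',0),('tape_measure',0),('spanner_17',0),('soft_hammer',0),('oil_can',0),('brass_collar',0),('centre_punch',0)]:
    for r in mark_of(cam,n)[:3]: print(cam,n,round(r['score'],2),np.round(r['location']),np.round(at(cam,r['location'],z),3)[:2])
s=robot.read_state();print(s)
print(camera_model('wrist')['hand_eye'])
E
```

```text
top tensioner_p_roller 0.6 [256. 223.] [0.461 0.043]
top tensioner_p_roller 0.17 [349. 139.] [ 0.743 -0.267]
top tensioner_p_post 0.6 [261. 188.] [0.583 0.026]
top tensioner_p 0.79 [245. 202.] [0.532 0.081]
top tensioner_p 0.66 [321. 192.] [ 0.571 -0.183]
top tensioner_p_pointer 0.64 [227. 178.] [0.614 0.141]
top red_ring 0.66 [181. 240.] [0.4   0.298]
top tape_measure 0.84 [378. 257.] [ 0.349 -0.374]
top spanner_17 0.55 [302. 253.] [ 0.361 -0.117]
top spanner_17 0.55 [230. 174.] [0.631 0.134]
top spanner_17 0.36 [182. 238.] [0.407 0.297]
top soft_hammer 0.81 [347. 135.] [ 0.771 -0.273]
top oil_can 0.84 [277. 127.] [ 0.799 -0.028]
top brass_collar 0.54 [258. 220.] [0.471 0.037]
top brass_collar 0.52 [120. 241.] [0.395 0.507]
top centre_punch 0.39 [238. 251.] [0.366 0.101]
side tensioner_p_roller 0.53 [289. 200.] [0.457 0.036]
side tensioner_p_post 0.73 [263. 222.] [0.528 0.139]
side tensioner_p_post 0.7 [259. 211.] [0.573 0.048]
side tensioner_p 0.76 [264. 221.] [0.535 0.106]
side tensioner_p 0.68 [276. 192.] [ 0.575 -0.206]
side red_ring 0.43 [284. 248.] [0.407 0.296]
side tape_meas
[... 726 characters left out ...]
13458e+01,  1.33131299e+00, -4.04060841e+01,
       -6.00910652e-02,  3.50688456e-02,  4.18762113e-05]), 'position': array([ 0.26907399, -0.59166606,  0.2922504 ]), 'tcp_rot': array([-1.31213773e-05,  9.77315229e-01,  2.11789857e-01, -6.75451838e-06]), 'contact_force': array([-0.985493  , -0.5587568 , -0.09590974]), 'ft_torque': array([-0.029968  , -0.02147661, -0.03993202]), 'grip_force': 0.0, 'grip_width': 0.0870541044212468}
[[-3.63147316e-04 -9.64936866e-01 -2.62481835e-01  7.16241421e-02]
 [ 9.99999933e-01 -3.63253033e-04 -4.81216098e-05 -4.78557263e-04]
 [-4.89130072e-05 -2.62481834e-01  9.64936933e-01 -9.21300056e-02]
 [ 0.00000000e+00  0.00000000e+00  0.00000000e+00  1.00000000e+00]]
```

View pics/t0.png

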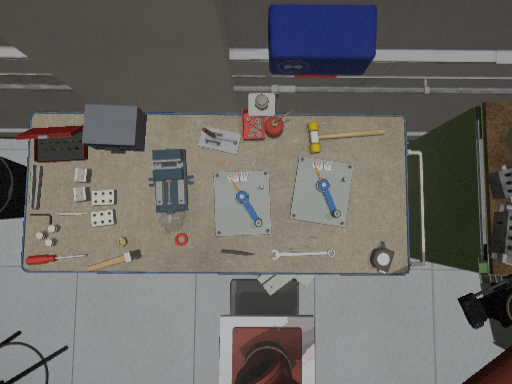

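View pics/s0.png

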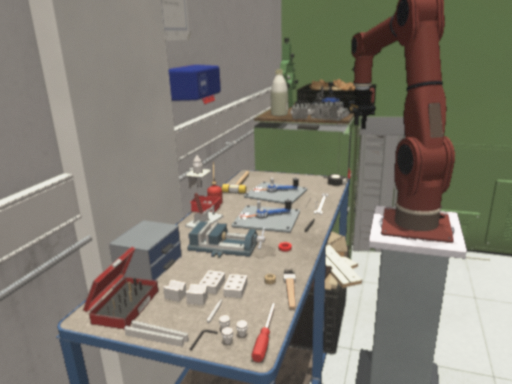

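The overview shows the left unit's plate centred near (242,202) and the right one near (321,192). The rollers are at (258,222) and (337,213), and the ring is at (181,240). Next I'll fly over for closer views, closing the gripper on the way.

```bash
python3 -m jog '[{"linear":[0.418,-0.24,-0.06],"turn":24.5},{"linear":[0.418,-0.24,-0.06],"turn":24.5},{"linear":[0.418,-0.24,-0.06],"turn":24.5},{"linear":[0.418,-0.24,-0.06],"turn":24.5},{"linear":[0.418,-0.24,-0.06],"turn":24.5},{"linear":[0.418,-0.24,-0.06],"turn":24.5},{"linear":[0.418,-0.24,-0.06],"turn":24.5},{"linear":[0.418,-0.24,-0.06],"turn":24.5},{"linear":[0.418,-0.24,-0.06],"turn":24.5},{"linear":[0.418,-0.24,-0.06],"turn":24.5},{"linear":[0.418,-0.24,-0.06],"turn":24.5},{"linear":[0.418,-0.24,-0.06],"turn":24.5},{"linear":[0.418,-0.24,-0.06],"turn":24.5},{"linear":[0.418,-0.24,-0.06],"turn":24.5},{"linear":[0.418,-0.24,-0.06],"turn":24.5},{"linear":[0.418,-0.24,-0.06],"turn":24.5}]' 1 40
cat > look.py <<'E'
import sys
from h import *
P=pose(); save('wrist',sys.argv[1]); print(P[1],np.degrees(np.arctan2(P[0][1,0],P[0][0,0])))
for n,z in [('tensioner_p_roller',.064),('tensioner_p_post',.012),('tensioner_p',0),('tensioner_p_pointer',.03),('tensioner_p_arm',.03),('red_ring',0)]:
    for f in(mark_of,spot_in):
        if f is spot_in and n!='red_ring' : continue
        for r in f('wrist',n)[:2]: print(n,f.__name__,round(r['score'],2),np.round(r['location']),np.round(at('wrist',r['location'],z,P),4)[:2])
E
python3 look.py w1.png
```

```text
time_s: 2.53
position: [0.5495, -0.2017, 0.3521]
tcp_rot: [0.0, 1.0, -0.002, -0.0]
contact_force: [-0.2, -0.2, -0.1]
grip_width: 0.0008
grip_force: 0.0
[ 0.54945077 -0.20169874  0.35205805] -0.17737970893168636
tensioner_p_roller call 0.81 [102. 229.] [0.4654 0.033 ]
tensioner_p_post call 0.88 [114. 149.] [0.5814 0.0245]
tensioner_p call 0.8 [ 85. 176.] [0.5363 0.0858]
tensioner_p call 0.8 [242. 155.] [ 0.5695 -0.1804]
tensioner_p_pointer call 0.9 [ 34. 124.] [0.6207 0.1289]Traceback (most recent call last):
  File "look.py", line 7, in <module>
    for r in f('wrist',n)[:2]: print(n,f.__name__,round(r['score'],2),np.round(r['location']),np.round(at('wrist',r['location'],z,P),4)[:2])
             ~^^^^^^^^^^^
ValueError: it knows: brass_collar, centre_punch, oil_can, red_ring, soft_hammer, spanner, tape_measure, tensioner, tensioner_p_pointer, tensioner_p_post, tensioner_p_roller, tensioner_q_pointer, tensioner_q_post
```

View pics/w1.png

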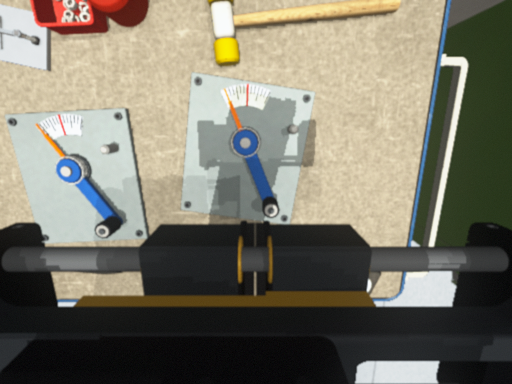

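The left unit's post is at (110,149) and its roller at (107,228). The right unit's post is at (293,129) and its roller at (270,210). I'll centre the camera on the left unit.

```bash
python3 -m jog '[{"linear":[-0.06,-0.27,0],"turn":0},{"linear":[-0.06,-0.27,0],"turn":0},{"linear":[-0.06,-0.27,0],"turn":0},{"linear":[-0.06,-0.27,0],"turn":0},{"linear":[-0.06,-0.27,0],"turn":0},{"linear":[-0.06,-0.27,0],"turn":0},{"linear":[-0.06,-0.27,0],"turn":0},{"linear":[-0.06,-0.27,0],"turn":0},{"linear":[-0.06,-0.27,0],"turn":0}]'
sed -i "s/('tensioner_p_arm',.03),/('tensioner_q_post',.012),/" look.py
python3 look.py w2.png
```

```text
time_s: 3.53
position: [0.4901, 0.0712, 0.3526]
tcp_rot: [0.0, 1.0, 0.001, 0.0]
contact_force: [0.8, -0.7, 0.3]
grip_width: 0.0007
grip_force: 0.0
[0.49005892 0.07119306 0.35259363] 0.12807362172428152
tensioner_p_roller call 0.86 [283. 191.] [0.4654 0.0302]
tensioner_p_roller call 0.48 [476.  89.] [ 0.6068 -0.2238]
tensioner_p_post call 0.75 [287. 109.] [0.583 0.022]
tensioner_p call 0.91 [414. 118.] [ 0.5709 -0.1839]
tensioner_p call 0.6 [247. 138.] [0.5379 0.0835]
tensioner_p_pointer call 0.75 [211.  80.] [0.6218 0.1343]
tensioner_p_pointer call 0.22 [280. 192.] [0.4556 0.0305]
tensioner_q_post call 0.7 [282. 193.] [0.4498 0.0248]
tensioner_q_post call 0.63 [476.  89.] [ 0.6128 -0.265 ]
red_ring call 0.77 [127. 220.] [0.3963 0.2977]
red_ring call 0.82 [121. 214.] [0.408  0.3072]
```

View pics/w2.png

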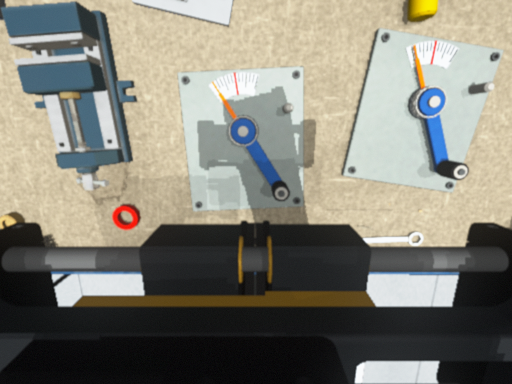

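```bash
cat > fit.py <<'E'
from h import *
from scipy.optimize import least_squares
m=camera_model('wrist');H=np.array(m['hand_eye']);print(m['fx'],m['cx'],m['cy'])
def rot(d):c,s=np.cos(np.radians(d)),np.sin(np.radians(d));return np.array([[c,s,0],[s,-c,0],[0,0,-1.]])
P1=(rot(-.18),np.array([.54945,-.2017,.35206]));P2=(rot(.13),np.array([.49006,.0712,.3526]))
pl=dict(TL=(.11,.095,.012),TR=(.11,-.095,.012),BR=(-.11,-.095,.012),BL=(-.11,.095,.012),R=(-.071,-.053,.064),B=(.02,0,.04),P=(.05,-.068,.046))
L=dict(TL=(178,73),TR=(302,66),BR=(304,208),BL=(193,211),R=(283,191),B=(243,131),P=(288,107))
Q=dict(TL=(192,73),TR=(314,92),BL=(182,209),R=(270,210),B=(245,142),P=(292,129))
def proj(X,P):
    X=P[0].T@(X-P[1]);X=H[:3,:3].T@(X-H[:3,3]);return np.array([m['fx']*X[0]/X[2]+m['cx'],m['fy']*X[1]/X[2]+m['cy']])
for nm,O,P in(('left',L,P2),('right',Q,P1)):
    def w(p,X):c,s=np.cos(p[2]),np.sin(p[2]);return np.array([p[0]+c*X[0]-s*X[1],p[1]+s*X[0]+c*X[1],X[2]])
    f=lambda p:np.concatenate([proj(w(p,pl[k]),P)-O[k] for k in O])
    r=least_squares(f,[.55,0,0],loss='soft_l1');p=r.x
    print(nm,np.round(p,4),np.degrees(p[2]).round(2),'roller',w(p,pl['R']).round(4),'pivot',w(p,pl['B']).round(4),'post',w(p,pl['P']).round(4),np.round(f(p).reshape(-1,2),1).tolist())
print('ring',at('wrist',(126,217),.012,P2))
E
python3 fit.py
```

```text
266.3802112249509 254.72100450556374 195.8676308941653
left [0.5301 0.0882 0.055 ] 3.15 roller [0.4622 0.0314 0.064 ] pivot [0.5501 0.0893 0.04  ] post [0.5838 0.023  0.046 ] [[-1.7, -0.5], [1.5, -0.9], [0.2, -1.7], [0.0, 1.0], [-1.1, 2.2], [-0.2, 0.4], [1.0, 0.2]]
right [ 0.5732 -0.1832 -0.1504] -8.62 roller [ 0.4951 -0.225   0.064 ] pivot [ 0.593  -0.1862  0.04  ] post [ 0.6125 -0.2579  0.046 ] [[-1.7, -1.7], [1.2, -0.8], [-2.5, 1.1], [0.6, 0.2], [-0.5, 0.8], [1.6, 0.3]]
ring [0.40572454 0.29285414 0.012     ]
```

```bash
python3 -m jog '[{"linear":[-0.025,0.083,0],"turn":-3},{"linear":[-0.025,0.083,0.05],"turn":-3},{"linear":[-0.025,0.083,0.09],"turn":-3},{"linear":[-0.025,0.083,0.13],"turn":-3},{"linear":[-0.025,0.083,0.17],"turn":-3},{"linear":[-0.025,0.083,0.2],"turn":-3},{"linear":[-0.025,0.083,0.22],"turn":-3},{"linear":[-0.025,0.083,0.235],"turn":-3},{"linear":[-0.025,0.083,0.24],"turn":-3},{"linear":[-0.025,0.083,0.24],"turn":-3},{"linear":[-0.025,0.083,0.24],"turn":-3},{"linear":[-0.025,0.083,0.24],"turn":-3}]'
python3 -c "
from h import *
for i in range(4): grab_frame('side'); print(robot.read_state()['contact_force'].round(2))
print(pose()[1])"
```

```text
time_s: 4.93
position: [0.4664, -0.0131, 0.1137]
tcp_rot: [0.0, 1.0, 0.026, 0.001]
contact_force: [-0.3, -0.0, -0.1]
grip_width: 0.0004
grip_force: 0.0
[0.87 0.7  0.02]
[-0.04  0.45  0.05]
[ 0.33  0.1  -0.24]
[0.75 0.   0.33]
[ 0.4659318  -0.01311225  0.11317107]
```

```bash
python3 -m jog '[{"linear":[0,-0.006,0],"turn":0},{"linear":[0,-0.01,0],"turn":0},{"linear":[0,-0.013,0],"turn":0},{"linear":[0,-0.015,0],"turn":0},{"linear":[0,-0.016,0],"turn":0},{"linear":[-0.001,-0.017,0],"turn":0},{"linear":[-0.001,-0.018,0],"turn":0},{"linear":[-0.001,-0.018,0],"turn":0},{"linear":[-0.001,-0.018,0],"turn":0}]'
cat > f.py <<'E'
from h import *
v=[]
for i in range(4): grab_frame('side'); v.append(robot.read_state()['contact_force'])
print(np.mean(v,0).round(2),np.std(v,0).round(2),pose()[1].round(4))
E
python3 f.py
```

```text
time_s: 5.88
position: [0.4634, 0.0047, 0.1123]
tcp_rot: [-0.0, 1.0, 0.026, -0.0]
contact_force: [-0.0, 0.2, -0.3]
grip_width: 0.0006
grip_force: 0.0
[-0.52  0.09  0.16] [0.25 0.16 0.4 ] [0.4635 0.0047 0.1123]
```

```bash
python3 -m jog '[{"linear":[0,-0.001,0],"turn":0},{"linear":[-0.001,-0.002,0],"turn":0},{"linear":[-0.001,-0.003,0],"turn":0},{"linear":[-0.002,-0.004,0],"turn":0},{"linear":[-0.002,-0.005,0],"turn":0},{"linear":[-0.003,-0.006,0],"turn":0},{"linear":[-0.003,-0.007,0],"turn":0},{"linear":[-0.004,-0.008,0],"turn":0},{"linear":[-0.004,-0.008,0],"turn":0}]'
python3 f.py
```

```text
time_s: 6.83
position: [0.4589, 0.0124, 0.1122]
tcp_rot: [0.0, 1.0, 0.026, -0.0]
contact_force: [0.0, -3.2, -0.6]
grip_width: 0.0003
grip_force: 1.4
[-0.26 -2.96  0.21] [0.41 0.52 0.31] [0.459  0.0124 0.1123]
```

Contact at about 3 N. I'll press another 12 mm and see how the force grows.

```bash
python3 -m jog '[{"linear":[-0.001,-0.001,0],"turn":0},{"linear":[-0.001,-0.002,0],"turn":0},{"linear":[-0.001,-0.003,0],"turn":0},{"linear":[-0.002,-0.004,0],"turn":0},{"linear":[-0.002,-0.005,0],"turn":0},{"linear":[-0.003,-0.006,0],"turn":0},{"linear":[-0.003,-0.007,0],"turn":0},{"linear":[-0.004,-0.008,0],"turn":0},{"linear":[-0.004,-0.009,0],"turn":0},{"linear":[-0.005,-0.010,0],"turn":0},{"linear":[-0.005,-0.011,0],"turn":0},{"linear":[-0.005,-0.012,0],"turn":0},{"linear":[-0.005,-0.012,0],"turn":0}]'
python3 f.py
```

```text
time_s: 8.12
position: [0.4533, 0.0244, 0.1123]
tcp_rot: [0.0, 1.0, 0.026, -0.0]
contact_force: [0.1, -4.7, 1.0]
grip_width: 0.0002
grip_force: 2.4
[-0.06 -4.86  0.36] [0.4  0.25 0.34] [0.4534 0.0243 0.1123]
```

```bash
python3 -m jog '[{"linear":[-0.001,-0.0015,0],"turn":0},{"linear":[-0.001,-0.003,0],"turn":0},{"linear":[-0.001,-0.0045,0],"turn":0},{"linear":[-0.002,-0.006,0],"turn":0},{"linear":[-0.002,-0.0075,0],"turn":0},{"linear":[-0.003,-0.009,0],"turn":0},{"linear":[-0.003,-0.0105,0],"turn":0},{"linear":[-0.004,-0.012,0],"turn":0},{"linear":[-0.004,-0.0135,0],"turn":0},{"linear":[-0.004,-0.015,0],"turn":0},{"linear":[-0.005,-0.0165,0],"turn":0},{"linear":[-0.005,-0.018,0],"turn":0},{"linear":[-0.005,-0.0195,0],"turn":0},{"linear":[-0.005,-0.021,0],"turn":0},{"linear":[-0.005,-0.022,0],"turn":0},{"linear":[-0.005,-0.022,0],"turn":0}]'
python3 f.py
```

```text
time_s: 9.65
position: [0.4472, 0.0454, 0.1123]
tcp_rot: [0.0, 1.0, 0.026, -0.0]
contact_force: [0.8, -7.9, 0.5]
grip_width: 0.0005
grip_force: 4.0
[-0.02 -7.57  1.26] [0.16 0.32 0.54] [0.4473 0.0453 0.1123]
```

```bash
python3 -m jog '[{"linear":[0,-0.0015,0],"turn":0},{"linear":[0,-0.003,0],"turn":0},{"linear":[-0.001,-0.0045,0],"turn":0},{"linear":[-0.001,-0.006,0],"turn":0},{"linear":[-0.001,-0.0075,0],"turn":0},{"linear":[-0.001,-0.009,0],"turn":0},{"linear":[-0.001,-0.0105,0],"turn":0},{"linear":[-0.001,-0.012,0],"turn":0},{"linear":[-0.001,-0.0135,0],"turn":0},{"linear":[-0.001,-0.015,0],"turn":0},{"linear":[-0.001,-0.0165,0],"turn":0},{"linear":[-0.001,-0.018,0],"turn":0},{"linear":[-0.001,-0.0195,0],"turn":0},{"linear":[-0.001,-0.021,0],"turn":0},{"linear":[-0.001,-0.0225,0],"turn":0},{"linear":[-0.001,-0.024,0],"turn":0},{"linear":[-0.001,-0.025,0],"turn":0},{"linear":[-0.001,-0.025,0],"turn":0}]'
python3 f.py
```

```text
time_s: 11.35
position: [0.445, 0.0695, 0.1123]
tcp_rot: [0.001, 1.0, 0.025, -0.0]
contact_force: [0.3, -11.8, 1.5]
grip_width: 0.0002
grip_force: 5.8
[  0.67 -11.4    1.93] [0.36 0.67 0.12] [0.445  0.0693 0.1123]
```

```bash
python3 -m jog '[{"linear":[0,-0.001,0],"turn":0},{"linear":[0,-0.002,0],"turn":0},{"linear":[0,-0.002,0],"turn":0},{"linear":[0,-0.002,0],"turn":0},{"linear":[0,-0.002,0],"turn":0},{"linear":[0,-0.002,0],"turn":0},{"linear":[0,-0.002,0],"turn":0},{"linear":[0,-0.002,0],"turn":0},{"linear":[0,-0.002,0],"turn":0},{"linear":[0,-0.002,0],"turn":0},{"linear":[0,-0.002,0],"turn":0},{"linear":[0,-0.002,0],"turn":0}]'
python3 f.py; python3 -c "
from h import *
save('wrist','w3.png')"
```

```text
time_s: 12.55
position: [0.4449, 0.0712, 0.1123]
tcp_rot: [0.001, 1.0, 0.025, -0.0]
contact_force: [0.0, -12.0, 2.4]
grip_width: 0.0004
grip_force: 5.9
[  0.45 -11.76   2.15] [0.33 0.28 0.32] [0.4449 0.0713 0.1123]
```

View pics/w3.png

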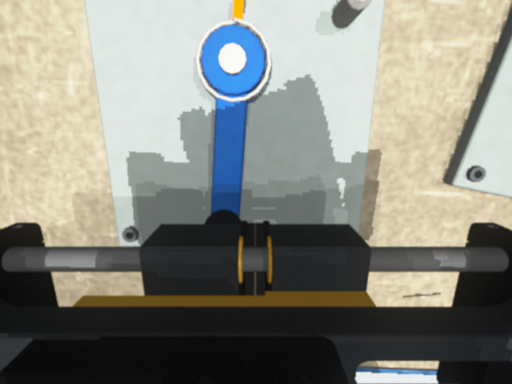

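The blue arm, from boss (233,60) to roller (224,215), stands almost straight out. That is about 0.57 rad at 11.8 N, past 0.42, so the left unit looks tired. The dial is out of this frame, so I'll read it from the top camera before easing back.

```bash
python3 -c "
from h import *
im=grab_frame('top'); cv2.imwrite('pics/t1.png',cv2.resize(im[160:245,205:285,::-1],None,fx=7,fy=7,interpolation=2))"
python3 -m jog '[{"linear":[0,0.002,0],"turn":0},{"linear":[0,0.006,0],"turn":0},{"linear":[0,0.011,0],"turn":0},{"linear":[0,0.016,0],"turn":0},{"linear":[0.001,0.021,0],"turn":0},{"linear":[0.001,0.026,0],"turn":0},{"linear":[0.002,0.031,0],"turn":0},{"linear":[0.003,0.036,0],"turn":0},{"linear":[0.004,0.041,0],"turn":0},{"linear":[0.006,0.045,0],"turn":0},{"linear":[0.008,0.049,0],"turn":0},{"linear":[0.01,0.053,0],"turn":0},{"linear":[0.012,0.057,0],"turn":0},{"linear":[0.014,0.061,0],"turn":0},{"linear":[0.015,0.065,0],"turn":0},{"linear":[0.016,0.069,0],"turn":0},{"linear":[0.016,0.075,0],"turn":0},{"linear":[0.016,0.08,0],"turn":0},{"linear":[0.016,0.08,0],"turn":0}]'
python3 f.py
```

```text
time_s: 14.43
position: [0.465, -0.0071, 0.1122]
tcp_rot: [0.0, 1.0, 0.025, -0.0]
contact_force: [-0.7, 0.4, -0.6]
grip_width: 0.0005
grip_force: 0.0
[0.38 0.43 0.35] [0.17 0.35 0.62] [ 0.465  -0.0059  0.1123]
```

View pics/t1.png

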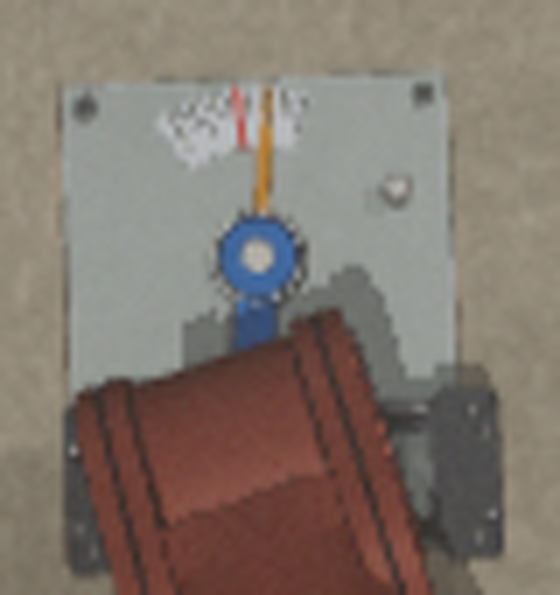

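The top crop shows the left pointer at (265,110), clearly right of the red line at (240,120), so the left unit is tired. I'll test the right one now.

```bash
python3 -m jog '[{"linear":[0,0,-0.04],"turn":0},{"linear":[0,0,-0.07],"turn":0},{"linear":[0.002,0.04,-0.07],"turn":4},{"linear":[0.004,0.08,-0.07],"turn":8},{"linear":[0.006,0.12,-0.07],"turn":11.6},{"linear":[0.008,0.16,-0.07],"turn":11.6},{"linear":[0.009,0.2,-0.07],"turn":11.6},{"linear":[0.009,0.24,-0.07],"turn":11.6},{"linear":[0.009,0.264,-0.07],"turn":11.6},{"linear":[0.009,0.264,-0.07],"turn":11.6},{"linear":[0.009,0.264,-0.04],"turn":11.6},{"linear":[0.009,0.264,-0.015],"turn":11.6},{"linear":[0.009,0.264,0],"turn":11.6},{"linear":[0.009,0.264,0],"turn":11.6},{"linear":[0.009,0.264,0],"turn":11.6},{"linear":[0.009,0.264,0],"turn":11.6}]'
python3 f.py
```

```text
time_s: 15.97
position: [0.4884, -0.2691, 0.1134]
tcp_rot: [0.0, 0.997, -0.075, 0.001]
contact_force: [0.6, 0.5, 0.8]
grip_width: 0.0004
grip_force: 0.0
[ 0.1  -0.33  0.31] [0.29 0.35 0.76] [ 0.4882 -0.2695  0.1135]
```

```bash
python3 -m jog '[{"linear":[0,-0.005,0],"turn":0},{"linear":[0,-0.01,0],"turn":0},{"linear":[0,-0.013,0],"turn":0},{"linear":[0,-0.015,0],"turn":0},{"linear":[0,-0.016,0],"turn":0},{"linear":[0,-0.017,0],"turn":0},{"linear":[0,-0.018,0],"turn":0},{"linear":[-0.001,-0.019,0],"turn":0},{"linear":[-0.001,-0.02,0],"turn":0},{"linear":[-0.002,-0.021,0],"turn":0},{"linear":[-0.002,-0.022,0],"turn":0},{"linear":[-0.003,-0.023,0],"turn":0},{"linear":[-0.004,-0.024,0],"turn":0},{"linear":[-0.004,-0.025,0],"turn":0},{"linear":[-0.004,-0.025,0],"turn":0}]'
python3 f.py
```

```text
time_s: 17.42
position: [0.4871, -0.2446, 0.1123]
tcp_rot: [0.0, 0.997, -0.076, -0.0]
contact_force: [-1.6, -4.7, -0.1]
grip_width: 0.0
grip_force: 2.3
[-0.47 -4.75 -0.68] [0.5  0.64 0.44] [ 0.4873 -0.2443  0.1123]
```

```bash
python3 -m jog '[{"linear":[-0.001,-0.001,0],"turn":0},{"linear":[-0.001,-0.002,0],"turn":0},{"linear":[-0.002,-0.003,0],"turn":0},{"linear":[-0.002,-0.004,0],"turn":0},{"linear":[-0.003,-0.005,0],"turn":0},{"linear":[-0.003,-0.006,0],"turn":0},{"linear":[-0.004,-0.007,0],"turn":0},{"linear":[-0.004,-0.008,0],"turn":0},{"linear":[-0.004,-0.009,0],"turn":0},{"linear":[-0.005,-0.01,0],"turn":0},{"linear":[-0.005,-0.011,0],"turn":0},{"linear":[-0.006,-0.012,0],"turn":0},{"linear":[-0.006,-0.013,0],"turn":0},{"linear":[-0.006,-0.014,0],"turn":0},{"linear":[-0.006,-0.014,0],"turn":0}]'
python3 f.py
```

```text
time_s: 18.87
position: [0.4833, -0.2303, 0.1123]
tcp_rot: [0.001, 0.997, -0.076, -0.0]
contact_force: [-1.9, -8.0, -1.9]
grip_width: 0.0006
grip_force: 4.2
[-1.4  -8.43 -1.08] [0.32 0.65 0.77] [ 0.4833 -0.2305  0.1124]
```

```bash
python3 -m jog '[{"linear":[0,-0.001,0],"turn":0},{"linear":[-0.001,-0.002,0],"turn":0},{"linear":[-0.001,-0.003,0],"turn":0},{"linear":[-0.001,-0.004,0],"turn":0},{"linear":[-0.002,-0.005,0],"turn":0},{"linear":[-0.002,-0.006,0],"turn":0},{"linear":[-0.002,-0.007,0],"turn":0},{"linear":[-0.003,-0.008,0],"turn":0},{"linear":[-0.003,-0.009,0],"turn":0},{"linear":[-0.003,-0.01,0],"turn":0},{"linear":[-0.004,-0.011,0],"turn":0},{"linear":[-0.004,-0.012,0],"turn":0},{"linear":[-0.004,-0.012,0],"turn":0},{"linear":[-0.004,-0.012,0],"turn":0}]'
python3 f.py
```

```text
time_s: 20.23
position: [0.4809, -0.2188, 0.1124]
tcp_rot: [0.001, 0.997, -0.076, -0.0]
contact_force: [-1.6, -12.0, -1.6]
grip_width: 0.0009
grip_force: 5.7
[ -2.04 -11.72  -1.68] [0.2  0.71 0.28] [ 0.4809 -0.2189  0.1124]
```

Now 12 N. I'll hold for a second, read the dial, then ease back.

```bash
python3 -m jog '[{"linear":[0,0,0],"turn":0},{"linear":[0,0,0],"turn":0},{"linear":[0,0,0],"turn":0},{"linear":[0,0,0],"turn":0},{"linear":[0,0,0],"turn":0},{"linear":[0,0,0],"turn":0},{"linear":[0,0,0],"turn":0},{"linear":[0,0,0],"turn":0},{"linear":[0,0,0],"turn":0},{"linear":[0,0,0],"turn":0}]'
python3 f.py; python3 -c "
from h import *
im=grab_frame('top'); cv2.imwrite('pics/t2.png',cv2.resize(im[150:235,280:360,::-1],None,fx=6,fy=6,interpolation=2))"
python3 -m jog '[{"linear":[0,0.002,0],"turn":0},{"linear":[0.001,0.005,0],"turn":0},{"linear":[0.002,0.009,0],"turn":0},{"linear":[0.003,0.013,0],"turn":0},{"linear":[0.005,0.017,0],"turn":0},{"linear":[0.007,0.021,0],"turn":0},{"linear":[0.009,0.025,0],"turn":0},{"linear":[0.011,0.029,0],"turn":0},{"linear":[0.013,0.033,0],"turn":0},{"linear":[0.014,0.037,0],"turn":0},{"linear":[0.014,0.041,0],"turn":0},{"linear":[0.014,0.047,0],"turn":0},{"linear":[0.014,0.05,0],"turn":0},{"linear":[0.014,0.05,-0.03],"turn":0},{"linear":[0.014,0.05,-0.07],"turn":0},{"linear":[0.014,0.05,-0.11],"turn":0},{"linear":[0.014,0.05,-0.15],"turn":0},{"linear":[0.014,0.05,-0.18],"turn":0},{"linear":[0.014,0.05,-0.18],"turn":0}]'
```

```text
time_s: 21.27
position: [0.4809, -0.2189, 0.1124]
tcp_rot: [0.001, 0.997, -0.076, -0.0]
contact_force: [-1.9, -11.5, -0.7]
grip_width: -0.0
grip_force: 5.7
[ -2.03 -11.31  -1.26] [0.48 0.42 0.33] [ 0.4809 -0.2189  0.1124]
time_s: 23.1
position: [0.4898, -0.2693, 0.2996]
tcp_rot: [0.002, 0.997, -0.075, 0.005]
contact_force: [-0.2, -0.6, 0.8]
grip_width: 0.0006
grip_force: 0.0
```

View pics/t2.png

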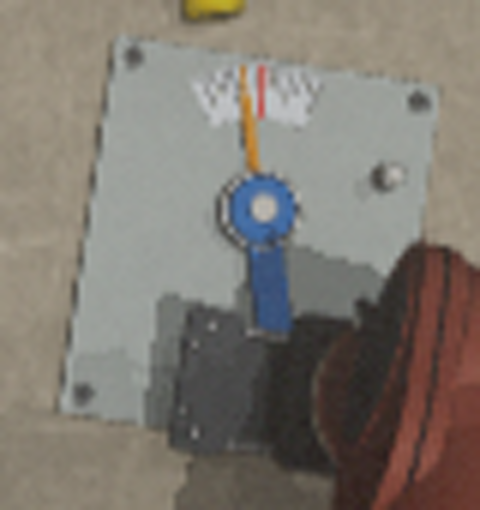

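The right pointer at (245,90) stays left of the red line at (262,90), so this unit is sound and the ring goes on the left post. I'll move to the ring.

```bash
python3 -m jog '[{"linear":[-0.122,-0.538,0.04],"turn":-8.6},{"linear":[-0.122,-0.538,0.04],"turn":-8.6},{"linear":[-0.122,-0.538,0.04],"turn":-8.6},{"linear":[-0.122,-0.538,0.04],"turn":-8.6},{"linear":[-0.122,-0.538,0.04],"turn":-8.6},{"linear":[-0.122,-0.538,0.04],"turn":-8.6},{"linear":[-0.122,-0.538,0.04],"turn":-8.6},{"linear":[-0.122,-0.538,0.04],"turn":-8.6},{"linear":[-0.122,-0.538,0.04],"turn":-8.6},{"linear":[-0.122,-0.538,0.04],"turn":-8.6},{"linear":[-0.122,-0.538,0.04],"turn":-8.6},{"linear":[-0.122,-0.538,0.04],"turn":-8.6},{"linear":[-0.122,-0.538,0.04],"turn":-8.6},{"linear":[-0.122,-0.538,0.04],"turn":-8.6},{"linear":[-0.122,-0.538,0.04],"turn":-8.6},{"linear":[-0.122,-0.538,0.04],"turn":-8.6},{"linear":[-0.122,-0.538,0.04],"turn":-8.6}]' 0.25 20
cat > red.py <<'E'
import sys
from h import *
P=pose(); im=save('wrist',sys.argv[1]); h=cv2.cvtColor(im,cv2.COLOR_RGB2HSV)
mk=(((h[...,0]<8)|(h[...,0]>172))&(h[...,1]>150)&(h[...,2]>90)).astype(np.uint8)
cs,_=cv2.findContours(mk,cv2.RETR_EXTERNAL,2)
print(P[1].round(4),np.degrees(np.arctan2(P[0][1,0],P[0][0,0])))
for c in sorted(cs,key=cv2.contourArea)[::-1][:2]:
    (u,v),r=cv2.minEnclosingCircle(c); print(cv2.contourArea(c),u,v,r,at('wrist',(u,v),float(sys.argv[2]),P).round(4))
E
python3 red.py w4.png 0.010
```

```text
time_s: 24.52
position: [0.4484, 0.2807, 0.252]
tcp_rot: [0.0, 1.0, -0.001, -0.0]
contact_force: [0.3, -0.1, -0.0]
grip_width: 0.065
grip_force: 0.0
[0.4484 0.2807 0.252 ] -0.11600378200966872
799.0 243.99349975585938 212.8520965576172 16.52273941040039 [0.4056 0.2952 0.01  ]
2.5 418.5 28.5 14.508718490600586 [0.621  0.0986 0.01  ]
```

View pics/w4.png

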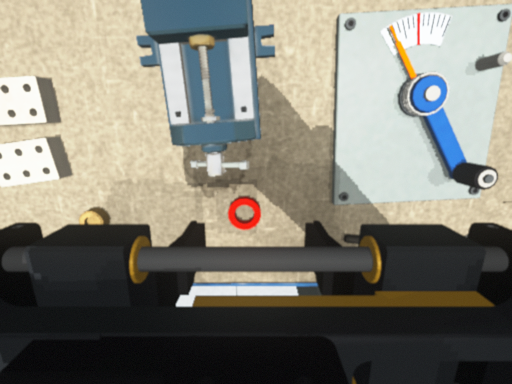

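Run:
```python
from h import *
exec(open('fit.py').read().split('pl=')[0].split('scipy.optimize')[1].split('\n',1)[1])
P4=pose()
for a,b in(((92,181),(218,165)),((131,157),(261,137)),((57,163),(172,142))):
    o1,d1=ray('wrist',a,P2);o2,d2=ray('wrist',b,P4)
    s=np.linalg.lstsq(np.c_[d1,-d2],o2-o1,rcond=None)[0];print((o1+s[0]*d1).round(3),(o2+s[1]*d2).round(3))
```

```text
266.3802112249509 254.72100450556374 195.8676308941653
[0.475 0.322 0.042] [0.474 0.322 0.042]
[0.508 0.273 0.009] [0.504 0.273 0.009]
[0.502 0.374 0.038] [0.5   0.374 0.038]
```

Handle at x≈0.47, z≈0.04, so the gripper body clears it. I'll descend and grasp the ring.

```bash
python3 -m jog '[{"linear":[-0.035,-0.0145,0],"turn":0},{"linear":[-0.043,-0.0145,0.03],"turn":0},{"linear":[-0.043,-0.0145,0.07],"turn":0},{"linear":[-0.043,-0.0145,0.11],"turn":0},{"linear":[-0.043,-0.0145,0.14],"turn":0},{"linear":[-0.043,-0.0145,0.16],"turn":0},{"linear":[-0.043,-0.0145,0.172],"turn":0},{"linear":[-0.043,-0.0145,0.178],"turn":0},{"linear":[-0.043,-0.0145,0.178],"turn":0},{"linear":[-0.043,-0.0145,0.178],"turn":0},{"linear":[-0.043,-0.0145,0.178],"turn":0}]'
```

```text
time_s: 25.48
position: [0.406, 0.2969, 0.0757]
tcp_rot: [-0.001, 1.0, -0.001, 0.001]
contact_force: [-0.0, -0.6, -1.1]
grip_width: 0.065
grip_force: 0.0
```

```bash
python3 -m jog '[{"linear":[0,0,0.002],"turn":0},{"linear":[0,0,0.002],"turn":0},{"linear":[0,0,0.002],"turn":0},{"linear":[0,0,0.002],"turn":0}]'
python3 -m jog '[{"linear":[0,0,0],"turn":0},{"linear":[0,0,0],"turn":0},{"linear":[0,0,0],"turn":0},{"linear":[0,0,0],"turn":0},{"linear":[0,0,0],"turn":0},{"linear":[0,0,0],"turn":0},{"linear":[0,0,0],"turn":0},{"linear":[0,0,0],"turn":0}]' 1 20
```

```text
time_s: 25.82
position: [0.4052, 0.2965, 0.0726]
tcp_rot: [-0.0, 1.0, -0.0, 0.0]
contact_force: [-0.5, 0.7, -0.2]
grip_width: 0.0656
grip_force: 0.0
time_s: 26.48
position: [0.405, 0.2964, 0.0723]
tcp_rot: [0.0, 1.0, -0.0, -0.0]
contact_force: [0.2, -0.1, 0.6]
grip_width: 0.0429
grip_force: 20.0
```

```bash
python3 -m jog '[{"linear":[0,0,-0.04],"turn":0},{"linear":[0,0,-0.08],"turn":0},{"linear":[0,0,-0.12],"turn":0},{"linear":[0.02,0.02,-0.15],"turn":0},{"linear":[0.04,0.05,-0.178],"turn":0},{"linear":[0.065,0.08,-0.178],"turn":0},{"linear":[0.09,0.11,-0.178],"turn":0},{"linear":[0.115,0.14,-0.178],"turn":0},{"linear":[0.14,0.17,-0.178],"turn":0},{"linear":[0.165,0.2,-0.178],"turn":0},{"linear":[0.19,0.225,-0.178],"turn":0},{"linear":[0.2,0.24,-0.178],"turn":0},{"linear":[0.205,0.246,-0.178],"turn":0},{"linear":[0.205,0.246,-0.178],"turn":0},{"linear":[0.205,0.246,-0.178],"turn":0},{"linear":[0.205,0.246,-0.178],"turn":0}]'
python3 - <<'E'
from h import *
P=pose(); print(P[1]); im=save('wrist','w5.png')
for r in mark_of('wrist','tensioner_p_post')[:2]: print(r['score'],r['location'],at('wrist',r['location'],.012,P))
E
```

```text
time_s: 27.82
position: [0.6089, 0.0525, 0.2504]
tcp_rot: [-0.0, 1.0, 0.001, -0.0]
contact_force: [-0.8, 0.6, 0.1]
grip_width: 0.0431
grip_force: 20.0
[0.60892539 0.05252601 0.25041207]
0.78 [279.7, 204.2] [0.57923647 0.02069394 0.012     ]
0.74 [503.8, 179.1] [ 0.61285916 -0.26162673  0.012     ]
```

View pics/w5.png

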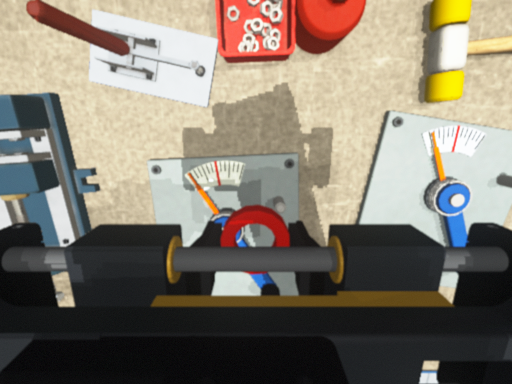

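Run:
```python
from h import *
im=cv2.imread('pics/w5.png');P=pose();m=camera_model('wrist');H=np.array(m['hand_eye'])
h=cv2.cvtColor(im,cv2.COLOR_BGR2HSV);mk=(((h[...,0]<8)|(h[...,0]>172))&(h[...,1]>150)&(h[...,2]>90)).astype(np.uint8);mk[:195]=0
c=cv2.findContours(mk,0,2)[0];c=max(c,key=cv2.contourArea);print(cv2.boundingRect(c))
for X in([0,0,.0583],[0.022,0,.0583],[0,.022,.0583],[0,-.022,.0583],[.022,0,.0723]):
    x=H[:3,:3].T@(np.array(X)-H[:3,3]);print(X,m['fx']*x[0]/x[2]+m['cx'],m['fy']*x[1]/x[2]+m['cy'])
# post top: brightest low-saturation blob near
g=cv2.cvtColor(im,6)[185:222,262:300]
for r in g[::2,::2]: print(' '.join('%3d'%v for v in r))
```

```text
(220, 205, 70, 42)
[0, 0, 0.0583] 255.4980743481752 243.71109079438173
[0.022, 0, 0.0583] 255.5129838997667 209.69470305823305
[0, 0.022, 0.0583] 291.253213152485 243.69373567436924
[0, -0.022, 0.0583] 219.7406175893031 243.7284470395019
[0.022, 0, 0.0723] 255.44306346776378 202.90486765196218
139 141 140 138 140 141 142 139 139 140 140 141 140 141 141 139 139 140 123
139 141 138 138 139 142 140 138 140 140 141 141 139 138 138 140 141 139 120
142 142 139 139 140 142 142 138 138 141 142 140 140 140 139 139 139 139 120
141 139 142 141 140 141 139 137 138 139 141 139 139 140 139 142 140 139 120
141 139 140 141 141 141 141 140 138 140 141 141 136 139 140 140 140 141 125
140 140 138 140 141 141 139 133 130 136 142 139 139 140 138 138 137 141 124
138 139 138 138 139 129 115  98  95  98 121 139 141 139 140 137 138 138 122
139 140 135 123 116 106  86  90  93  94 100 135 141 142 141 138 141 139 124
139 137 132 111 110 103  86  88  97  99  95 127 142 140 138 135 138 139 124
138 135 112 109 111 107  85 102 129 138 128 115 139 140 137 136 136 136 126
107 123 111 110 112 107  91 128 144 151 144 136 136 141 138 140 138 138 124
 55  64  72  86 106 110 107 131 156 159 155 141 138 139 138 140 138 138 124
 54  51  49  51  58  83 110 122 155 156 157 139 138 141 139 138 139 139 127
 59  55  53  51  51  50  74 106 131 146 141 134 138 139 140 140 139 137 125
 70  68  64  59  56  52  50  64 106 129 132 136 138 138 138 137 137 136 126
 69  68  68  68  68  63  55  49  56 104 137 138 139 137 138 139 137 136 126
 67  66  67  67  64  65  64  55  49  56 104 139 138 139 136 137 136 138 127
 62  68  67  65  67  67  68  65  59  50  71 128 138 136 138 135 137 134 121
 65  65  66  66  64  64  66  66  65  60  53 104 135 134 131 129 130  82  43
```

Run:
```python
from h import *
P=pose(); print(P[1], at('wrist',(280.5,208),.046,P))
```

```text
[0.60908959 0.05223689 0.25060902] [0.5852102  0.02256873 0.046     ]
```

```bash
python3 -m jog '[{"linear":[-0.025,0.0285,0],"turn":0},{"linear":[-0.025,0.0285,0.03],"turn":0},{"linear":[-0.025,0.0285,0.06],"turn":0},{"linear":[-0.025,0.0285,0.085],"turn":0},{"linear":[-0.025,0.0285,0.105],"turn":0},{"linear":[-0.025,0.0285,0.115],"turn":0},{"linear":[-0.025,0.0285,0.115],"turn":0},{"linear":[-0.025,0.0285,0.115],"turn":0},{"linear":[-0.025,0.0285,0.115],"turn":0},{"linear":[-0.025,0.0285,0.115],"turn":0},{"linear":[-0.025,0.0285,0.115],"turn":0}]'; python3 f.py
```

```text
time_s: 28.83
position: [0.5855, 0.0219, 0.1366]
tcp_rot: [0.0, 1.0, -0.0, 0.001]
contact_force: [-0.2, -0.0, 0.6]
grip_width: 0.0432
grip_force: 20.0
[ 0.61 -0.01 -0.66] [0.3  0.21 0.13] [0.585  0.0217 0.1357]
```

Positioned over the post. I'll lower with fine steps, first past the post top to check for contact.

```bash
python3 -m jog '[{"linear":[-0.001,-0.001,0.006],"turn":0},{"linear":[-0.001,-0.001,0.012],"turn":0},{"linear":[-0.001,-0.001,0.016],"turn":0},{"linear":[-0.001,-0.001,0.02],"turn":0},{"linear":[-0.001,-0.001,0.023],"turn":0},{"linear":[-0.001,-0.001,0.026],"turn":0},{"linear":[-0.001,-0.001,0.026],"turn":0},{"linear":[-0.001,-0.001,0.026],"turn":0}]'; python3 f.py
```

```text
time_s: 29.7
position: [0.5838, 0.0228, 0.1091]
tcp_rot: [-0.0, 1.0, -0.0, -0.0]
contact_force: [0.4, 1.4, -0.9]
grip_width: 0.0429
grip_force: 20.0
[ 0.03 -0.32 -0.32] [0.57 0.2  0.3 ] [0.584  0.0228 0.1095]
```

```bash
python3 -m jog '[{"linear":[0,0,0.006],"turn":0},{"linear":[0,0,0.012],"turn":0},{"linear":[0,0,0.016],"turn":0},{"linear":[0,0,0.019],"turn":0},{"linear":[0,0,0.021],"turn":0},{"linear":[0,0,0.023],"turn":0},{"linear":[0,0,0.024],"turn":0},{"linear":[0,0,0.024],"turn":0},{"linear":[0,0,0.024],"turn":0}]'; python3 f.py
python3 -m jog '[{"linear":[0,0,0],"turn":0},{"linear":[0,0,0],"turn":0},{"linear":[0,0,0],"turn":0},{"linear":[0,0,0],"turn":0},{"linear":[0,0,0],"turn":0},{"linear":[0,0,0],"turn":0}]' 0.25 20
```

```text
time_s: 30.65
position: [0.5839, 0.0229, 0.0853]
tcp_rot: [-0.0, 1.0, -0.0, 0.0]
contact_force: [0.6, 0.9, -0.2]
grip_width: 0.0429
grip_force: 20.0
[ 0.   -0.17 -0.44] [0.58 0.24 0.45] [0.5839 0.0228 0.0855]
time_s: 31.35
position: [0.5838, 0.0228, 0.0853]
tcp_rot: [-0.0, 1.0, -0.0, 0.0]
contact_force: [0.1, -0.2, 0.7]
grip_width: 0.0644
grip_force: 0.0
```

Released. I'll retract straight up, shift ahead so the camera sees the post, and check.

```bash
python3 -m jog '[{"linear":[0,0,-0.01],"turn":0},{"linear":[0,0,-0.03],"turn":0},{"linear":[0,0,-0.06],"turn":0},{"linear":[0,0,-0.1],"turn":0},{"linear":[0,0,-0.14],"turn":0},{"linear":[0,0,-0.18],"turn":0},{"linear":[-0.03,0,-0.18],"turn":0},{"linear":[-0.06,0,-0.18],"turn":0},{"linear":[-0.07,0,-0.18],"turn":0},{"linear":[-0.07,0,-0.18],"turn":0},{"linear":[-0.07,0,-0.18],"turn":0},{"linear":[-0.07,0,-0.18],"turn":0}]'
python3 red.py w6.png 0.022
```

```text
time_s: 32.35
position: [0.5145, 0.0228, 0.2655]
tcp_rot: [-0.0, 1.0, -0.001, 0.0]
contact_force: [0.4, 0.1, 0.7]
grip_width: 0.0648
grip_force: 0.0
[0.5145 0.0228 0.2655] -0.06012130040057207
946.5 254.59307861328125 125.383056640625 17.979726791381836 [0.5838 0.0233 0.022 ]
8.0 436.0 55.5 13.82941722869873 [ 0.6607 -0.1842  0.022 ]
```

View pics/w6.png

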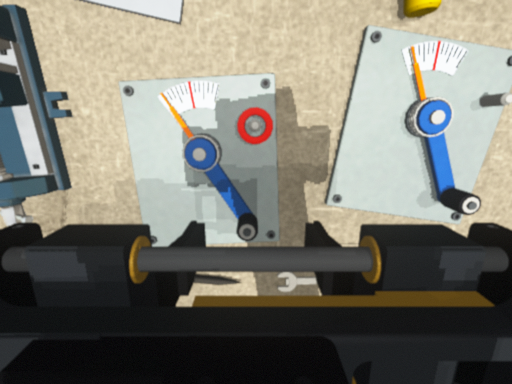

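The ring at (254,125) lies flat round the left post. Both pointers are back on their leftmost long lines, near (163,97) and (413,50). Handing in.

```bash
python3 -c "
from bench import robot
print(robot.close_job())"
```

```text
the job is handed in; nothing more can be done
None
```

I tested both tensioners at about 12 N: the left pointer went past the red line (tired spring) and the right stayed short of it. The red ring lies flat on the left tag post, both arms are back at rest, and the job is handed in; no verdict came back.

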